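# Lock the extending tray stand at its long setting

### The job

Lengthen the tray stand on the bench for the sheet cake: squeeze its red spring button flush with the tube, slide the tube out and keep sliding until the button pops out through the hole in the blue collar and locks. Stop there, without forcing the tube against the button (15 N at most), then let go; leave everything else on the bench where it is.

Things in the scene. Friction and masses are not known exactly. Their poses are not given: they have to be found in the camera images.
- stand: Tray stand, bolted; base plate 130 x 310 x 10 mm; origin: centre of the plate's underside, z up. A fixed rod lies along stand y, its axis 110 mm up at x = 0; the aluminium tube slides on it to +y. Black tray rests (140 mm along x, tops 150 mm up): fixed at y = -140 mm, on the tube at +75 mm when short. The button is at y = 0 in the tube's +x face; fingers have room for y -25 to +60 mm.
- tube_grip (a point): On the tube's centre line, level with the button when short; moves with the tube. Axes as the stand's. Tube 36 mm wide (x), 32 mm high, wall 4 mm, from y -110 to +89 mm of this point. Near hole (12 mm along y) here in the +x face; far hole, 12 mm, in a blue collar 42 mm long on the -y side, clamped anywhere with its hole 56 to 80 mm from this point: so slide 56 to 80 mm (feel it).
- pin_tip (a point): Outermost point of the red spring button, 10 mm in diameter, 110 mm above the bench, pointing along stand +x; it never moves along y. Locked, it stands 6 mm proud of the tube's +x face (24 mm from the rod's axis). Its nose slopes at 45 degrees: pressed flush with the tube's face, the tube can be slid off over it; pressed less, its straight shank blocks the tube.
- pin (a joint): How far the button is pressed in from fully out, m: 0 = out through a hole and locked, 0.006 = flush with the tube's face, about 0.010 = riding on the inside of the tube. The spring pushes out with about 2 N at 0, 3.5 N at flush, 4.5 N inside.
- tube (a joint): How far the tube is slid out towards stand +y, m: 0 = short setting (button in the near hole, 1 mm play either way). Sliding takes about 3 to 4 N, getting off the button about 10 to 18 N; with the button popped into the far hole it stops dead, 1 mm play either way: push no harder than 15 N there. A 12 N squeeze slips on the tube, 22 N holds.
- comb: Orange plastic cake comb lying flat, 85 x 110 x 4 mm, origin under its middle; lies on the robot's side of the stand. To be left alone.
- cutter_mid (a point): Middle of a steel pastry ring, 70 mm across and 30 mm high, standing on the far side of the stand. To be left alone.
- tray: Aluminium sheet cake tray, 240 x 330 x 30 mm, lying on the bench, origin under its middle. To be left alone.
- jug: Glass jug, 104 mm across, 160 mm high, with a handle; origin under its middle. To be left alone.
- trivet: Round black silicone trivet, 170 mm across, standing upright in a steel foot 90 x 100 mm; origin under the foot. To be left alone.
- bowl: White bowl, 150 mm across, 70 mm high; origin under its middle. To be left alone.

How it is judged:
By the outcome, as a careful person would: the job done as asked, in the order asked, and still so for the second after the job is handed in, with the robot touching nothing.
It also fails if it takes over 38 s, if anything falls off the work surface, if the arm or the gripper's body presses on something with over 40 N, if the wrist force passes 120 N, or if a joint passes its speed limit or range.

### The arm

A 6-joint arm with a two-finger parallel gripper is mounted at the origin on the work surface. World frame = base frame: x ahead of the robot, y to its left, z up, the work surface at z = 0. Lengths are in m, angles in rad, forces in N, time in s.
With the tool pointing down it reaches from about 0.25 to 0.775 m from the base axis. Payload 4 kg.
Tool frame: the origin (TCP) lies midway between the tips of the shut fingers; the grasp point (between the pads) lies 19 mm behind it; y points along the fingers, x is the direction in which the jaws open and shut, and the axes are right-handed (so a half turn about y gives the same grasp; the last joint's range is limited). The gripper opens to 94 mm and grips with 3 to 60 N. Pads are 16 mm wide; open, the fingers measure 119 mm over their backs; the gripper's body (75 mm by 177 mm) begins 78 mm behind the grasp point.
Start: joints at [-1.321, 0.087, 1.371, -0, 1.684, -0.103], TCP at [0.19, -0.516, 0.206] pointing down, gripper open.
Joint ranges: [-3.1, 3.1], [-0.76, 2.03], [0.27, 2.55], [-1.08, 4.22], [0.17, 2.65], [-2.57, 2.57]. Speed limits (rad/s): [2.79, 2.79, 3.14, 3.14, 3.14, 3.14].

### API

Orientations are given as [roll, pitch, yaw] about the fixed x, y, z axes, in that order (R = Rz(yaw) Ry(pitch) Rx(roll)).
In Python, from bench import robot, snapshot, camera_info, ticket gives the robot as it stands.
- The arm moves only by the shell command python3 -m creep 'ROWS'. ROWS is JSON, a list of rows, each an object with "slide": the shift along the tool's x, y, z in mm, a list of three; "roll": the turn about the tool's y in degrees; "grip": the closure, from 0 (fully open) to 1 (shut). In form: [{"slide": [x, y, z], "roll": roll, "grip": grip}, ...]. A call has 1 to 20 rows; each row is the pose to reach, as a shift and turn from the pose commanded when the call began, along the tool's axes at that moment; what a row does not reach only later rows make up. A row lasts 1/12 s, in which the tool goes at most 41.7 mm and 7.16 degrees, less where a joint would pass 70% of its speed; a pose out of reach is approached as far as the arm can. A call with a gripper value outside its range is refused whole. The fingers move at their own pace and stop on an object; the grip force is fixed at half the most. Time passes only in rows, so rows that repeat a pose let the fingers close. It gives the time, the measured TCP pose, the force and the opening at its end, in the units of the state.
- robot.get_obs(): the state, without advancing time (a new reading comes with each control period).
- snapshot(name): name is "scene" or "side" or "wrist"; returns the picture (384x512x3 uint8, red, green, blue); there is no depth.
- camera_info(name): a dict with "fx", "fy", "cx", "cy" (pixels), "dist" ([k1, k2, p1, p2, k3] as OpenCV has them; the pictures are not rectified), "cam_to_world" (4x4, takes a point from camera to world coordinates). Camera axes: x right, y down, z forward; pixel columns grow to the right and rows downward; lengths in m; the calibration is good to about 2 mm. A picture is of the moment at which its call begins: read the wrist's pose just before it. camera_info takes no time and is no camera call; for the wrist camera it gives the pose at the moment of the call.
- ticket.close_job(): hands the job in, once; it reports no verdict.
The state is a dict: "time": time; "joint_positions": joint angles; "qvel": joint speeds; "joint_torque": joint torques, N m; "tool_pos": TCP position; "ee_rot": TCP orientation; "wrist_force": force on the tool from outside, world axes, zero at the start; "wrist_torque": the same for the moment, N m; "width": finger opening in m.
Only numpy, scipy, OpenCV 4.12 (cv2) and the standard library are available. Lean on these libraries where they do the work, as an engineer would, in place of code of your own. Each camera call takes 0.05 s, during which the arm holds its last target.

## Working session

There is one attempt and no reset: what is moved stays moved. The work goes in short steps, Python scripts to look and compute and a shell command to move; the robot and the scene stay as the last step left them, time stands still between calls to the robot, and variables do not carry over. Pictures are saved under pics/ and viewed, and the job is handed in when it is done.

```bash
ls; mkdir -p pics
python3 - <<'E'
from bench import robot, snapshot, camera_info
import cv2,numpy as np
print(robot.get_obs())
for n in ["scene","side","wrist"]:
    i=camera_info(n); print(n,{k:np.round(v,4).tolist() for k,v in i.items()})
    cv2.imwrite(f"pics/{n}0.png",cv2.resize(snapshot(n)[:,:,::-1],(800,600),interpolation=cv2.INTER_CUBIC))
E
```

```text
pics
{'time': 0.0, 'joint_positions': array([-1.32103999e+00,  8.79402247e-02,  1.37224545e+00, -1.74078784e-05,
        1.68359679e+00, -1.03102900e-01]), 'qvel': array([-0.0005297 ,  0.0008383 ,  0.00106916, -0.00015947, -0.00053394,
       -0.00143416]), 'joint_torque': array([ 5.86781571e-04, -3.40181065e+01, -3.02424216e+01,  7.18908641e-02,
        3.30252189e-02, -1.65825613e-04]), 'tool_pos': array([ 0.18992212, -0.51558242,  0.20431672]), 'ee_rot': array([-1.57058816,  0.00217997, -1.2179388 ]), 'wrist_force': array([0.63346842, 0.05588864, 0.81069648]), 'wrist_torque': array([-0.03721179,  0.0248894 , -0.01525056]), 'width': 0.09409515816296472}
scene {'fx': 426.2112, 'fy': 426.2112, 'cx': 258.5063, 'cy': 187.2694, 'dist': [0.0169, 0.0, 0.0, 0.0, 0.0], 'cam_to_world': [[-0.8488, 0.4394, -0.294, 0.9405], [0.5286, 0.7157, -0.4564, 0.685], [0.0099, -0.5428, -0.8398, 1.3119], [0.0, 0.0, 0.0, 1.0]]}
side {'fx': 405.975, 'fy': 405.975, 'cx': 252.3629, 'cy': 196.1936, 'dist': [-0.1431, 0.0, 0.0, 0.0, 0.0], 'cam_to_world': [[-0.9744, -0.1557, 0.1621, 0.3287], [-0.2247, 0.6779, -0.7, 0.8778], [-0.0008, -0.7185, -0.6955, 0.9395], [0.0, 0.0, 0.0, 1.0]]}
wrist {'fx': 313.9263, 'fy': 313.9263, 'cx': 256.51, 'cy': 190.6076, 'dist': [0.0027, 0.0, 0.0, 0.0, 0.0], 'cam_to_world': [[0.3459, -0.9026, -0.2561, 0.2654], [-0.9383, -0.3332, -0.0927, -0.4893], [-0.0017, 0.2724, -0.9622, 0.3841], [0.0, 0.0, 0.0, 1.0]]}
```

View pics/scene0.png

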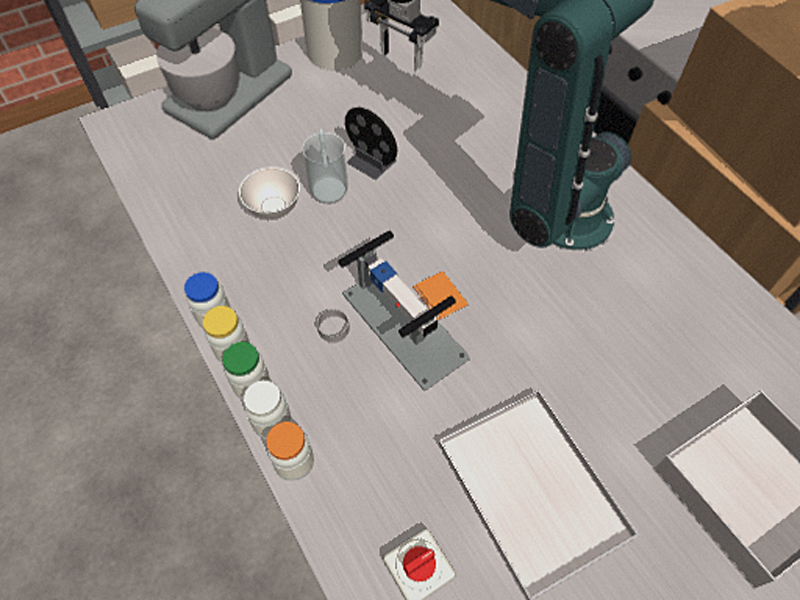

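View pics/side0.png

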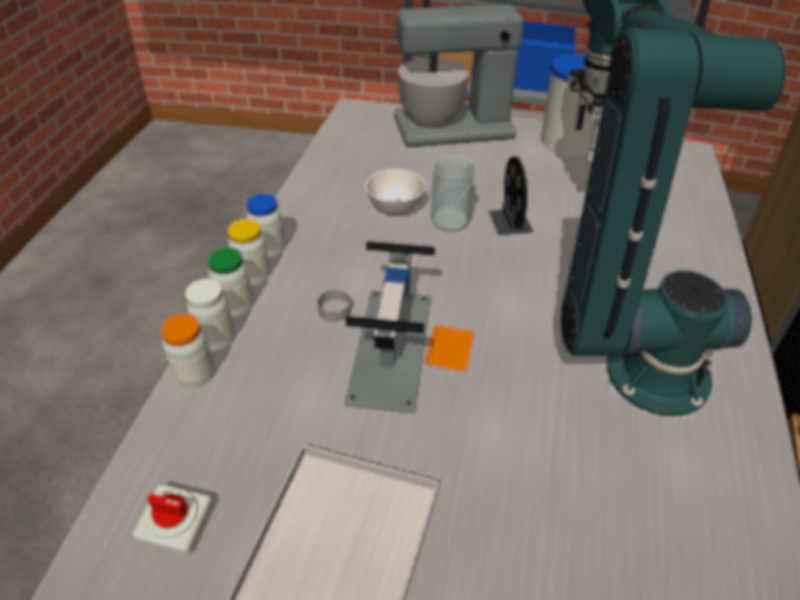

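View pics/wrist0.png

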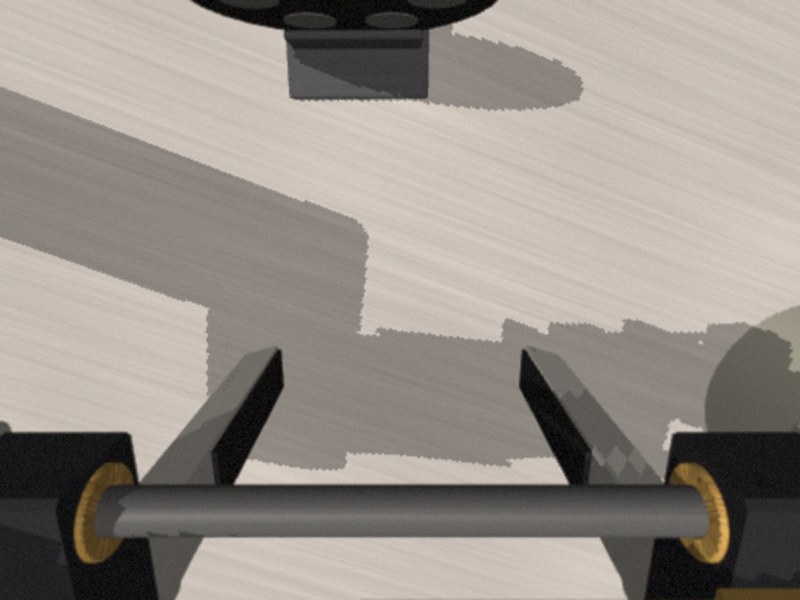

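Run:
```python
from bench import snapshot
import cv2
for n,(x,y,w,h) in {"scene":(190,135,120,120),"side":(200,140,120,130)}.items():
    im=snapshot(n)[:,:,::-1]; cv2.imwrite(f"pics/{n}_raw.png",im)
    c=im[y:y+h,x:x+w]; cv2.imwrite(f"pics/{n}z.png",cv2.resize(c,None,fx=4.6,fy=4.6,interpolation=cv2.INTER_CUBIC))
```

```text
(no output)
```

View pics/scenez.png

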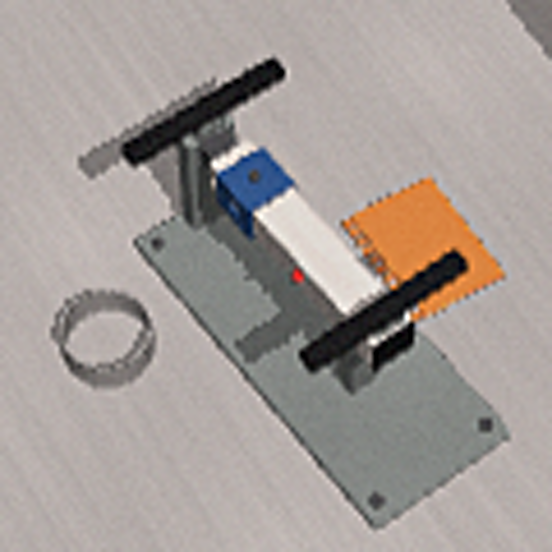

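View pics/sidez.png

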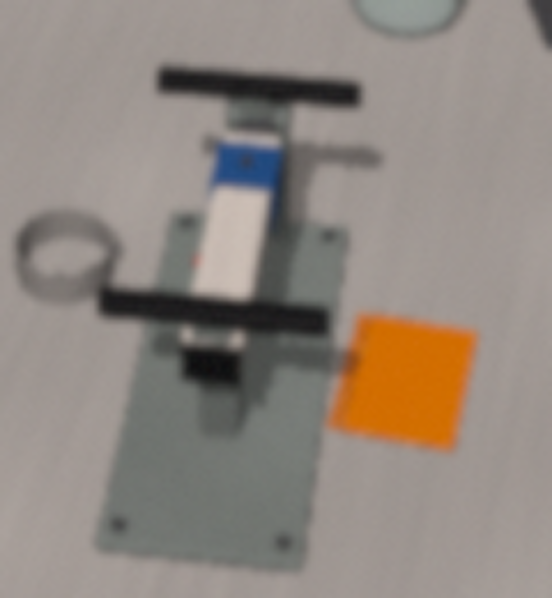

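```bash
cat > h.py <<'E'
import numpy as np, cv2
from bench import camera_info
def proj(n,P,info=None):
    i=info or camera_info(n); T=np.linalg.inv(i["cam_to_world"]); K=np.array([[i["fx"],0,i["cx"]],[0,i["fy"],i["cy"]],[0,0,1]])
    r,_=cv2.Rodrigues(np.ascontiguousarray(T[:3,:3]))
    return cv2.projectPoints(np.asarray(P,float).reshape(-1,1,3),r,T[:3,3].copy(),K,np.array(i["dist"],float))[0].reshape(-1,2)
def s2w(p,P):
    c,s=np.cos(p[2]),np.sin(p[2]); P=np.asarray(P,float)
    return P@np.array([[c,s,0],[-s,c,0],[0,0,1]])+[p[0],p[1],0]
E
python3 - <<'E'
from h import *
from scipy.optimize import least_squares
O={"scene":([190,135],[((65,155,10),375,521),((-65,155,10),509,435),((65,-155,10),135,241),((24,0,110),297,277),((70,-140,145),131,152),((-70,-140,145),279,67),((70,75,145),308,360),((-70,75,145),461,258)]),
"side":([200,140],[((65,155,10),98,548),((-65,155,10),304,569),((-65,-155,10),348,228),((65,-155,10),172,213),((24,0,110),197,260),((70,-140,145),160,78),((-70,-140,145),359,95),((70,75,145),101,300),((-70,75,145),327,320)])}
def f(p):
    r=[]
    for n,(o,L) in O.items():
        P=s2w(p,[np.array(l[0])/1000 for l in L]); 
        r.append(proj(n,P)-(np.array([[l[1],l[2]] for l in L])/4.6+o))
    return np.vstack(r).ravel()
s=least_squares(f,[0.5,0.1,0.],loss='soft_l1'); print(s.x,np.degrees(s.x[2])); print(np.round(f(s.x).reshape(-1,2),1).tolist())
print(s2w(s.x,[[.018,0,.11],[0,0,.11],[0,.1,.11]]))
E
```

```text
[0.52629332 0.05030475 0.09484183] 5.434036453373486
[[0.7, 1.4], [1.4, -1.0], [-0.0, -0.3], [-0.5, 0.6], [-0.6, 0.9], [0.7, -0.5], [-0.2, 0.4], [0.9, -0.1], [-0.7, -0.9], [-0.1, -0.6], [0.3, -0.8], [0.3, -0.9], [-0.6, 0.4], [-0.6, -0.2], [0.7, -0.3], [-0.5, -0.1], [1.0, 0.3]]
[[0.54421243 0.05200935 0.11      ]
 [0.52629332 0.05030475 0.11      ]
 [0.51682335 0.14985534 0.11      ]]
```

```bash
cat >> h.py <<'E'
from scipy.spatial.transform import Rotation as Ro
from bench import robot
SP=np.array([0.52629,0.05030,0.09484])
def to(P,yaw=SP[2]):
    o=robot.get_obs(); R=Ro.from_euler('xyz',o["ee_rot"])
    d=R.as_matrix().T@(np.array(P)-o["tool_pos"])*1000
    print("slide",np.round(d,1),"roll",-np.degrees(yaw-o["ee_rot"][2]), "t",o["time"])
def st():
    o=robot.get_obs(); c,s=np.cos(SP[2]),np.sin(SP[2]); A=np.array([[c,s,0],[-s,c,0],[0,0,1]])
    print("t%.2f"%o["time"],"stand mm",np.round(A@(o["tool_pos"]-[SP[0],SP[1],0])*1000,2),"yawerr deg",np.round(np.degrees(o["ee_rot"]-[-np.pi/2,0,SP[2]]),2),"F",np.round(A@o["wrist_force"],2),"w",round(o["width"]*1000,2))
E
python3 - <<'E'
from h import *
to([SP[0],SP[1],0.20]); st()
# collar centre estimate: top screw and hole candidates
import cv2
for y in (-56,-62,-68,-74,-80):
    print(y,np.round([(proj(n,s2w(SP,[[0,y/1000,.128],[.022,y/1000,.11],[0,(y+21)/1000,.128],[0,(y-21)/1000,.128]]))-o)*4.6 for n,o in (("scene",[190,135]),("side",[200,140]))]).astype(int).tolist())
E
```

```text
slide [-415.2    5.4  511.2] roll -75.22365446781572 t 0.25
t0.25 stand mm [-388.44 -531.83  204.96] yawerr deg [ 0.000e+00  5.000e-02 -7.522e+01] F [-0.45 -0.01  0.13] w 94.33
-56 [[[275, 198], [251, 226], [292, 217], [258, 179]], [[243, 186], [210, 203], [239, 208], [247, 165]]]
-62 [[[270, 192], [246, 221], [287, 211], [253, 173]], [[244, 180], [211, 197], [240, 201], [249, 159]]]
-68 [[[265, 187], [241, 215], [282, 206], [248, 168]], [[246, 174], [213, 191], [241, 195], [250, 153]]]
-74 [[[260, 181], [236, 210], [277, 200], [243, 163]], [[247, 168], [214, 185], [243, 189], [251, 147]]]
-80 [[[255, 176], [232, 205], [272, 195], [238, 157]], [[248, 162], [215, 179], [244, 183], [252, 141]]]
```

```bash
python3 -m creep '[{"slide":[0,-40,0],"roll":0,"grip":0},{"slide":[0,-80,0],"roll":0,"grip":0},{"slide":[-20,-80,25],"roll":-5,"grip":0},{"slide":[-45,-80,55],"roll":-10,"grip":0},{"slide":[-70,-80,86],"roll":-16,"grip":0},{"slide":[-95,-80,117],"roll":-22,"grip":0},{"slide":[-120,-80,148],"roll":-27,"grip":0},{"slide":[-145,-80,179],"roll":-32,"grip":0},{"slide":[-170,-80,209],"roll":-37,"grip":0},{"slide":[-195,-80,240],"roll":-42,"grip":0},{"slide":[-220,-80,271],"roll":-47,"grip":0},{"slide":[-245,-80,302],"roll":-52,"grip":0},{"slide":[-270,-80,332],"roll":-57,"grip":0},{"slide":[-295,-80,363],"roll":-62,"grip":0},{"slide":[-320,-80,394],"roll":-67,"grip":0},{"slide":[-345,-80,425],"roll":-72,"grip":0},{"slide":[-370,-80,456],"roll":-75.2,"grip":0},{"slide":[-395,-70,487],"roll":-75.2,"grip":0},{"slide":[-415,-50,511],"roll":-75.2,"grip":0},{"slide":[-415,-50,511],"roll":-75.2,"grip":0}]'
python3 - <<'E'
from h import *
st(); info=camera_info("wrist")
from bench import snapshot
im=snapshot("wrist")[:,:,::-1].copy()
cv2.imwrite("pics/w1raw.png",im)
cv2.imwrite("pics/w1.png",cv2.resize(im,(800,600),interpolation=cv2.INTER_CUBIC))
P=[[.024,0,.11],[.018,0,.126],[-.018,0,.126],[.018,.06,.126],[-.018,.06,.126],[.018,-.1,.126],[-.018,-.1,.126],[.07,.075,.15],[-.07,.075,.15],[.07,-.14,.15],[-.07,-.14,.15]]
print(np.round(proj("wrist",s2w(SP,P),info)*800/512).tolist())
E
```

```text
time: 1.92
tool_pos: [0.5262, 0.0546, 0.2504]
ee_rot: [-1.568, 0.007, 0.101]
wrist_force: [-0.8, -0.7, -0.8]
width: 0.094
t1.92 stand mm [  0.33   4.33 250.4 ] yawerr deg [0.17 0.4  0.35] F [-0.9  -0.6  -0.79] w 94.01
[[436.0, 287.0], [428.0, 294.0], [372.0, 293.0], [430.0, 199.0], [371.0, 198.0], [425.0, 432.0], [374.0, 431.0], [527.0, 175.0], [275.0, 173.0], [503.0, 505.0], [295.0, 503.0]]
```

View pics/w1.png

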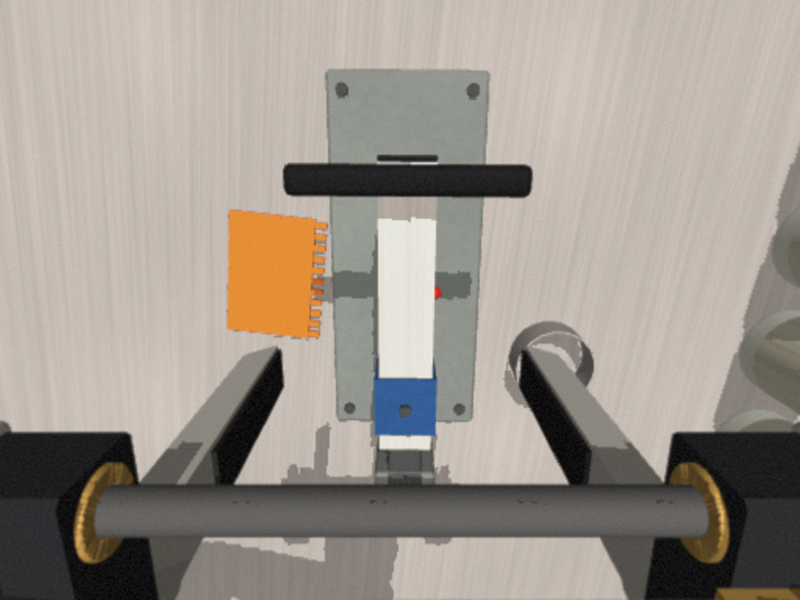

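Run:
```python
from h import *
from bench import snapshot
st(); info=camera_info("wrist")
im=snapshot("wrist")[:,:,::-1].copy(); st()
P=[[.024,0,.11],[.018,0,.126],[-.018,0,.126],[.018,.05,.126],[-.018,.05,.126],[.07,.075,.15],[-.07,.075,.15],[.065,.155,.01],[-.065,.155,.01],[.065,-.155,.01],[-.065,-.155,.01]]
c=im[30:300,130:400]; cv2.imwrite("pics/w2.png",cv2.resize(c,None,fx=2.2,fy=2.2,interpolation=cv2.INTER_CUBIC))
cv2.imwrite("pics/w2raw.png",im); np.savez("w2",**info)
print(np.round((proj("wrist",s2w(SP,P),info)-[130,30])*2.2).tolist())
```

```text
t1.97 stand mm [ -0.58   1.9  252.04] yawerr deg [0.04 0.37 0.24] F [-1.15  0.37  0.09] w 93.83
t2.02 stand mm [ -0.62   0.38 253.85] yawerr deg [-0.01  0.22  0.11] F [-0.34 -0.72  0.54] w 94.12
[[330.0, 332.0], [319.0, 341.0], [240.0, 340.0], [321.0, 230.0], [239.0, 230.0], [458.0, 173.0], [103.0, 171.0], [398.0, 19.0], [165.0, 18.0], [375.0, 518.0], [184.0, 517.0]]
```

View pics/w2.png

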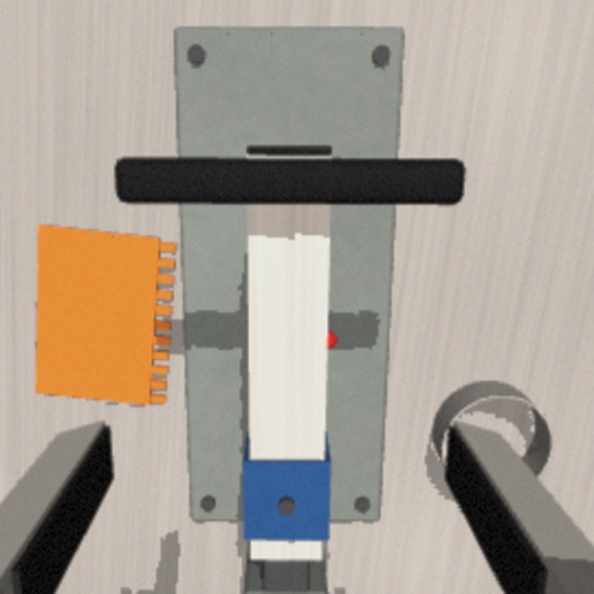

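```bash
python3 -m creep '[{"slide":[1,30,-1],"roll":0,"grip":0},{"slide":[2,65,-1],"roll":0,"grip":0},{"slide":[2,95,-1],"roll":0,"grip":0},{"slide":[2,105,-1],"roll":0,"grip":0},{"slide":[2,105,-1],"roll":0,"grip":0},{"slide":[2,105,-1],"roll":0,"grip":0},{"slide":[2,105,-1],"roll":0,"grip":0},{"slide":[2,105,-1],"roll":0,"grip":0}]'
python3 - <<'E'
from h import *
from bench import snapshot
st(); info=camera_info("wrist")
im=snapshot("wrist")[:,:,::-1].copy(); st()
P=[[.024,0,.11],[.018,0,.126],[-.018,0,.126],[.018,.05,.126],[-.018,.05,.126],[.07,.075,.15],[-.07,.075,.15],[.065,.155,.01],[-.065,.155,.01],[.065,-.155,.01],[-.065,-.155,.01]]
cv2.imwrite("pics/w3.png",cv2.resize(im,(800,600),interpolation=cv2.INTER_CUBIC))
cv2.imwrite("pics/w3raw.png",im)
print(np.round((proj("wrist",s2w(SP,P),info))*1.5625).tolist())
o=robot.get_obs();R=Ro.from_euler('xyz',o["ee_rot"]).as_matrix()
print(np.round(1.5625*proj("wrist",[o["tool_pos"]+R@[x,0,z] for x in (-.047,.047) for z in (-.008,.008)],info)).tolist(),np.round(R.T@np.array(info["cam_to_world"])[:3,:3],3).tolist(),R.T@(np.array(info["cam_to_world"])[:3,3]-o["tool_pos"]))
E
```

```text
time: 2.68
tool_pos: [0.5298, 0.0487, 0.1536]
ee_rot: [-1.572, -0.005, 0.094]
wrist_force: [0.0, -0.4, 0.2]
width: 0.0942
t2.68 stand mm [  3.38  -1.95 153.56] yawerr deg [-0.04 -0.31 -0.05] F [-0.02 -0.39  0.19] w 94.23
t2.73 stand mm [  3.21  -1.8  153.16] yawerr deg [-0.04 -0.27 -0.04] F [ 0.34 -0.06  0.49] w 93.96
[[442.0, 324.0], [431.0, 336.0], [351.0, 336.0], [433.0, 225.0], [348.0, 225.0], [583.0, 164.0], [194.0, 164.0], [502.0, 20.0], [282.0, 20.0], [479.0, 474.0], [309.0, 475.0]]
[[281.0, 383.0], [279.0, 346.0], [516.0, 383.0], [518.0, 346.0]] [[1.0, -0.0, 0.002], [-0.002, -0.274, 0.962], [0.0, -0.962, -0.274]] [ 0.00054548 -0.17998715  0.07867984]
```

View pics/w3.png

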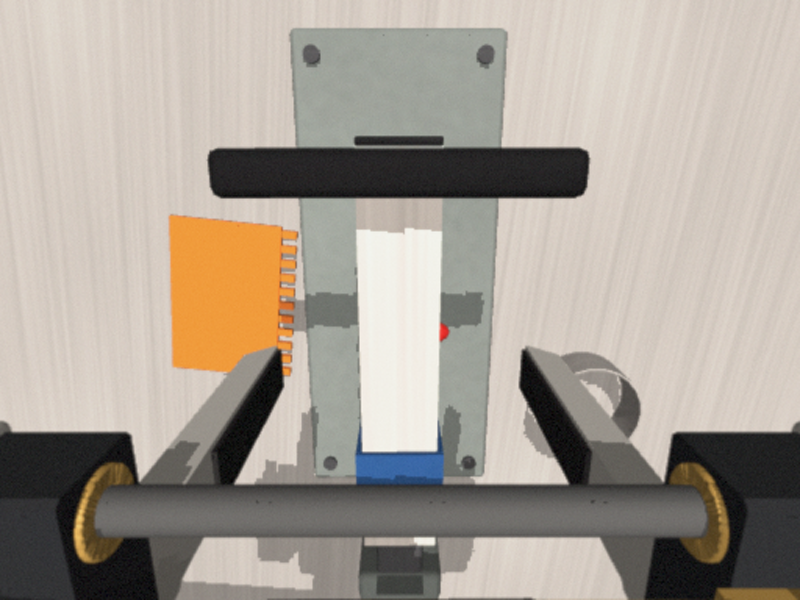

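```bash
python3 -m creep '[{"slide":[0,25,-1],"roll":0,"grip":0},{"slide":[0,45,-1],"roll":0,"grip":0},{"slide":[0,58,-1],"roll":0,"grip":0},{"slide":[0,58,-1],"roll":0,"grip":0},{"slide":[0,58,-1],"roll":0,"grip":0},{"slide":[0,58,-1],"roll":0,"grip":0},{"slide":[0,58,-1],"roll":0,"grip":0},{"slide":[0,58,-1],"roll":0,"grip":0},{"slide":[0,58,-1],"roll":0,"grip":0}]'
python3 - <<'E'
from h import *
from bench import snapshot
st(); info=camera_info("wrist")
im=snapshot("wrist")[:,:,::-1].copy(); st()
cv2.imwrite("pics/w4.png",cv2.resize(im,(800,600),interpolation=cv2.INTER_CUBIC))
o=robot.get_obs();R=Ro.from_euler('xyz',o["ee_rot"]).as_matrix()
pr=lambda P:np.round(1.5625*proj("wrist",[o["tool_pos"]+R@np.array(p)/1000 for p in P],info)).tolist()
print("pin if z=-4..4",pr([(24,-19,z) for z in (-4,-2,0,2,4)]))
print("tube",pr([(s*18,-35,z) for z in (0,40) for s in (-1,1)]))
E
```

```text
time: 3.48
tool_pos: [0.529, 0.048, 0.0936]
ee_rot: [-1.571, -0.002, 0.095]
wrist_force: [0.0, -0.5, -0.5]
width: 0.094
t3.48 stand mm [ 2.52 -2.5  93.6 ] yawerr deg [-0.02 -0.11 -0.02] F [-0.04 -0.5  -0.46] w 93.99
t3.53 stand mm [ 2.35 -2.51 93.34] yawerr deg [-0.01 -0.09 -0.02] F [-0.11 -0.5   0.26] w 93.69
pin if z=-4..4 [[465.0, 396.0], [465.0, 391.0], [465.0, 386.0], [465.0, 381.0], [466.0, 376.0]]
tube [[343.0, 408.0], [453.0, 408.0], [339.0, 290.0], [457.0, 290.0]]
```

View pics/w4.png

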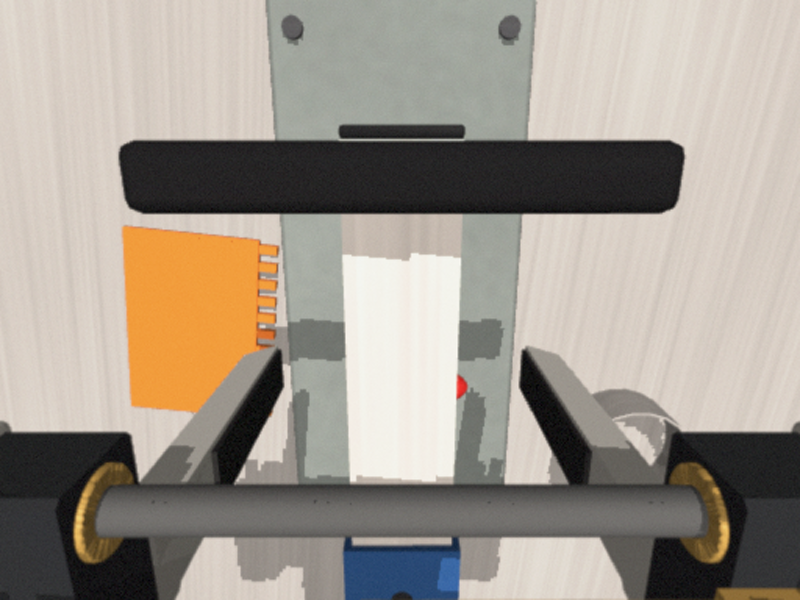

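```bash
python3 -m creep '[{"slide":[0.7,1.5,0],"roll":0,"grip":0.4},{"slide":[0.7,1.5,0],"roll":0,"grip":0.48},{"slide":[0.7,1.5,0],"roll":0,"grip":0.48},{"slide":[0.7,1.5,0],"roll":0,"grip":0.48},{"slide":[0.7,1.5,0],"roll":0,"grip":0.48}]'
python3 - <<'E'
from h import *
from bench import snapshot
st(); 
im=snapshot("wrist")[:,:,::-1].copy(); st()
cv2.imwrite("pics/w5.png",cv2.resize(im,(800,600),interpolation=cv2.INTER_CUBIC))
E
```

```text
time: 3.95
tool_pos: [0.529, 0.0481, 0.0909]
ee_rot: [-1.571, 0.0, 0.094]
wrist_force: [-0.8, -0.5, -0.3]
width: 0.0642
t3.95 stand mm [ 2.47 -2.45 90.87] yawerr deg [-0.    0.01 -0.02] F [-0.82 -0.45 -0.3 ] w 64.16
t4.00 stand mm [ 2.51 -2.43 90.9 ] yawerr deg [-0.    0.01 -0.02] F [-0.12 -0.1  -0.21] w 59.87
```

View pics/w5.png

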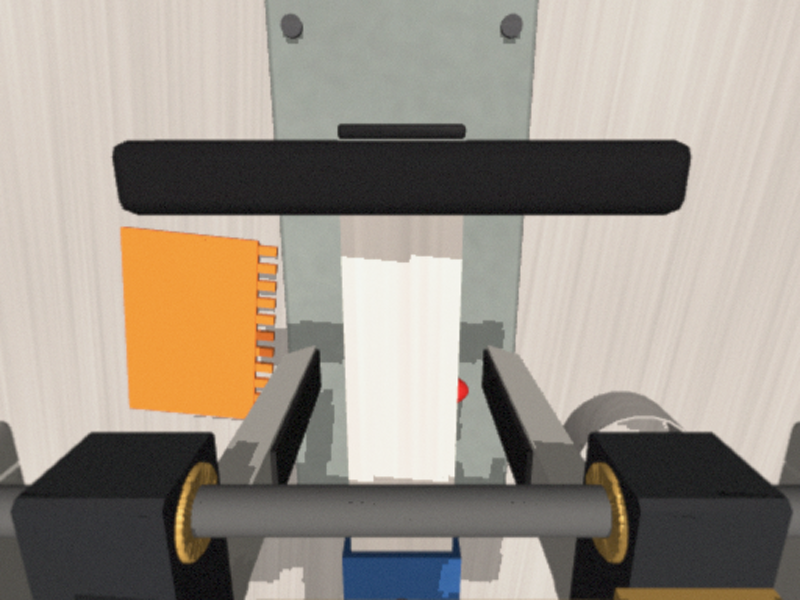

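```bash
python3 -m creep '[{"slide":[0,0,0],"roll":0,"grip":0.6},{"slide":[0,0,0],"roll":0,"grip":1},{"slide":[0,0,0],"roll":0,"grip":1},{"slide":[0,0,0],"roll":0,"grip":1},{"slide":[0,0,0],"roll":0,"grip":1},{"slide":[0,0,0],"roll":0,"grip":1},{"slide":[0,0,0],"roll":0,"grip":1},{"slide":[0,0,0],"roll":0,"grip":1}]'; python3 -c "
from h import *
st()"
```

```text
time: 4.67
tool_pos: [0.5291, 0.0481, 0.091]
ee_rot: [-1.571, -0.0, 0.094]
wrist_force: [1.1, -1.1, 0.0]
width: 0.0358
t4.67 stand mm [ 2.57 -2.46 91.03] yawerr deg [-0.01 -0.01 -0.02] F [ 0.95 -1.18  0.04] w 35.8
```

```bash
python3 -m creep '[{"slide":[0,0,1],"roll":0,"grip":1},{"slide":[0,0,2],"roll":0,"grip":1},{"slide":[0,0,3],"roll":0,"grip":1}]'; python3 -c "
from h import *
st()"
```

```text
time: 4.92
tool_pos: [0.529, 0.0494, 0.091]
ee_rot: [-1.574, -0.0, 0.094]
wrist_force: [1.1, -6.1, -0.3]
width: 0.0358
t4.92 stand mm [ 2.58 -1.15 91.05] yawerr deg [-0.2  -0.   -0.06] F [ 0.5  -6.22 -0.3 ] w 35.78
```

```bash
python3 -m creep '[{"slide":[0,0,1],"roll":0,"grip":1},{"slide":[0,0,2],"roll":0,"grip":1},{"slide":[0,0,3],"roll":0,"grip":1},{"slide":[0,0,4],"roll":0,"grip":1}]'; python3 -c "
from h import *
st()"
```

```text
time: 5.25
tool_pos: [0.5288, 0.0508, 0.091]
ee_rot: [-1.579, 0.0, 0.093]
wrist_force: [2.6, -13.2, -0.6]
width: 0.0362
t5.25 stand mm [ 2.58  0.28 91.03] yawerr deg [-0.49  0.   -0.11] F [  1.37 -13.36  -0.57] w 36.19
```

```bash
python3 -m creep '[{"slide":[0,0,1],"roll":0,"grip":1},{"slide":[0,0,2],"roll":0,"grip":1},{"slide":[0,0,3],"roll":0,"grip":1},{"slide":[0,0,4],"roll":0,"grip":1}]'; python3 -c "
from h import *
st()"
```

```text
time: 5.58
tool_pos: [0.5287, 0.0519, 0.091]
ee_rot: [-1.585, 0.0, 0.092]
wrist_force: [2.4, -19.5, -0.4]
width: 0.0361
t5.58 stand mm [ 2.57  1.32 91.03] yawerr deg [-0.81  0.01 -0.18] F [  0.58 -19.69  -0.41] w 36.11
```

```bash
python3 -m creep '[{"slide":[0,0,0.5],"roll":0,"grip":1},{"slide":[0,0,0.5],"roll":0,"grip":1}]'
python3 - <<'E'
from h import *
from bench import snapshot
st(); 
im=snapshot("wrist")[:,:,::-1].copy()
cv2.imwrite("pics/w6.png",cv2.resize(im,(800,600),interpolation=cv2.INTER_CUBIC))
im=snapshot("scene")[:,:,::-1].copy()
cv2.imwrite("pics/s6.png",cv2.resize(im[135:255,190:310],None,fx=4.6,fy=4.6,interpolation=cv2.INTER_CUBIC))
E
```

```text
time: 5.75
tool_pos: [0.5287, 0.0522, 0.0911]
ee_rot: [-1.585, 0.0, 0.092]
wrist_force: [1.9, -17.6, -0.4]
width: 0.0355
t5.75 stand mm [ 2.58  1.65 91.06] yawerr deg [-0.82  0.01 -0.19] F [  0.23 -17.65  -0.4 ] w 35.55
```

View pics/w6.png

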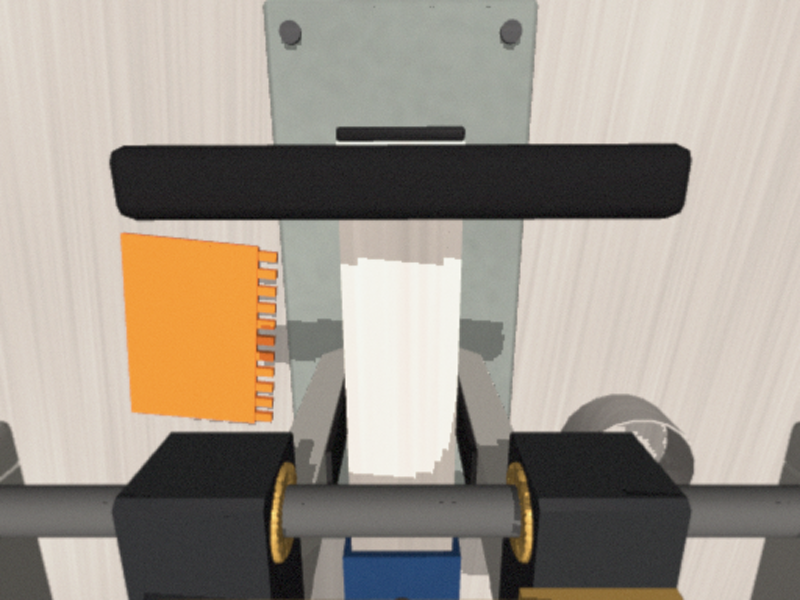

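View pics/s6.png

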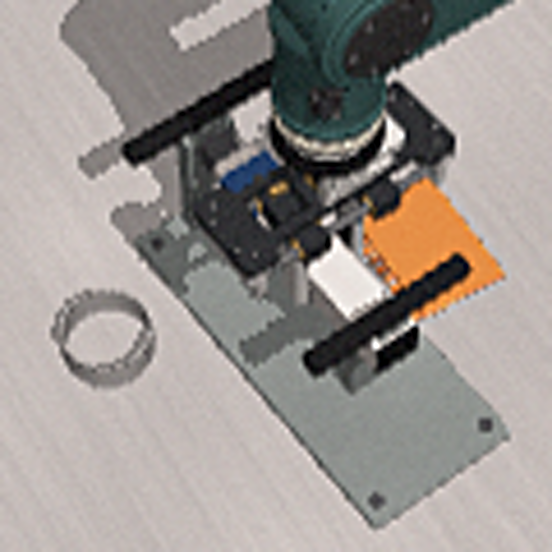

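```bash
python3 -m creep '[{"slide":[0,0,1],"roll":0,"grip":1},{"slide":[0,0,2],"roll":0,"grip":1},{"slide":[0,0,2],"roll":0,"grip":1},{"slide":[0,0,2],"roll":0,"grip":1}]'; python3 -c "
from h import *
st()"
```

```text
time: 6.18
tool_pos: [0.5286, 0.054, 0.0911]
ee_rot: [-1.585, 0.0, 0.091]
wrist_force: [1.6, -18.6, -0.4]
width: 0.0359
t6.18 stand mm [ 2.6   3.48 91.05] yawerr deg [-0.83  0.01 -0.19] F [ -0.14 -18.71  -0.42] w 35.95
```

```bash
python3 -m creep '[{"slide":[0,0,1],"roll":0,"grip":1},{"slide":[0,0,2],"roll":0,"grip":1},{"slide":[0,0,2],"roll":0,"grip":1},{"slide":[0,0,2],"roll":0,"grip":1}]'
python3 - <<'E'
from h import *
from bench import snapshot
st(); 
im=snapshot("wrist")[:,:,::-1].copy()
cv2.imwrite("pics/w7.png",cv2.resize(im,(800,600),interpolation=cv2.INTER_CUBIC))
E
```

```text
time: 6.52
tool_pos: [0.5279, 0.0603, 0.091]
ee_rot: [-1.577, -0.0, 0.093]
wrist_force: [1.4, -5.9, -0.2]
width: 0.0359
t6.52 stand mm [ 2.58  9.8  91.05] yawerr deg [-0.33 -0.   -0.13] F [ 0.79 -6.01 -0.22] w 35.89
```

View pics/w7.png

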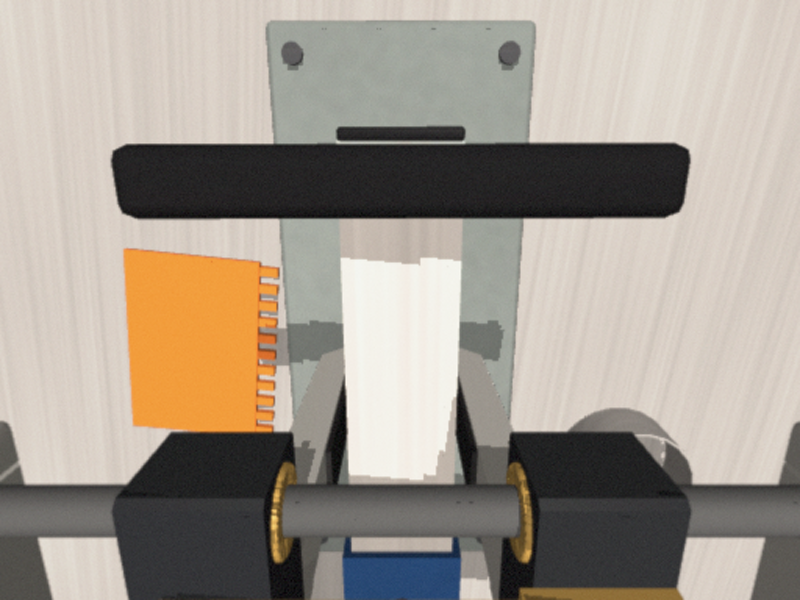

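```bash
python3 -m creep '[{"slide":[0,0,2],"roll":0,"grip":1},{"slide":[0,0,5],"roll":0,"grip":1},{"slide":[0,0,8],"roll":0,"grip":1},{"slide":[0,0,11],"roll":0,"grip":1},{"slide":[0,0,14],"roll":0,"grip":1},{"slide":[0,0,17],"roll":0,"grip":1},{"slide":[0,0,20],"roll":0,"grip":1},{"slide":[0,0,23],"roll":0,"grip":1},{"slide":[0,0,26],"roll":0,"grip":1},{"slide":[0,0,29],"roll":0,"grip":1},{"slide":[0,0,32],"roll":0,"grip":1},{"slide":[0,0,34],"roll":0,"grip":1},{"slide":[0,0,36],"roll":0,"grip":1},{"slide":[0,0,37],"roll":0,"grip":1},{"slide":[0,0,37],"roll":0,"grip":1}]'
python3 - <<'E'
from h import *
from bench import snapshot
st(); 
im=snapshot("wrist")[:,:,::-1].copy()
cv2.imwrite("pics/w8.png",cv2.resize(im,(800,600),interpolation=cv2.INTER_CUBIC))
im=snapshot("scene")[:,:,::-1].copy()
cv2.imwrite("pics/s8.png",cv2.resize(im[135:255,190:310],None,fx=4.6,fy=4.6,interpolation=cv2.INTER_CUBIC))
E
```

```text
time: 7.82
tool_pos: [0.5243, 0.0982, 0.091]
ee_rot: [-1.576, 0.0, 0.094]
wrist_force: [1.1, -5.7, 0.1]
width: 0.0362
t7.82 stand mm [ 2.58 47.89 91.05] yawerr deg [-0.28  0.   -0.06] F [ 0.59 -5.75  0.09] w 36.21
```

View pics/s8.png

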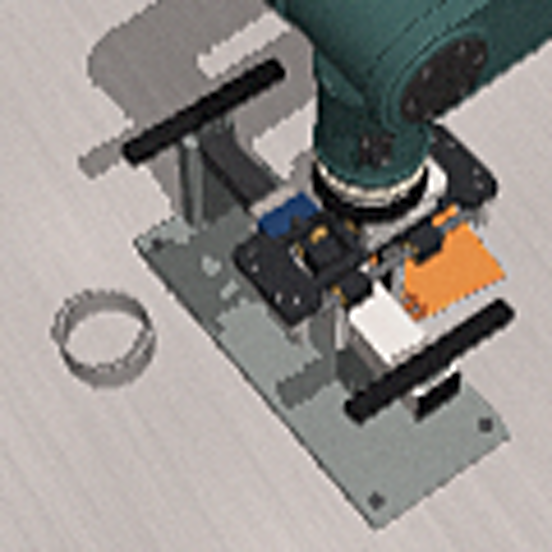

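View pics/w8.png

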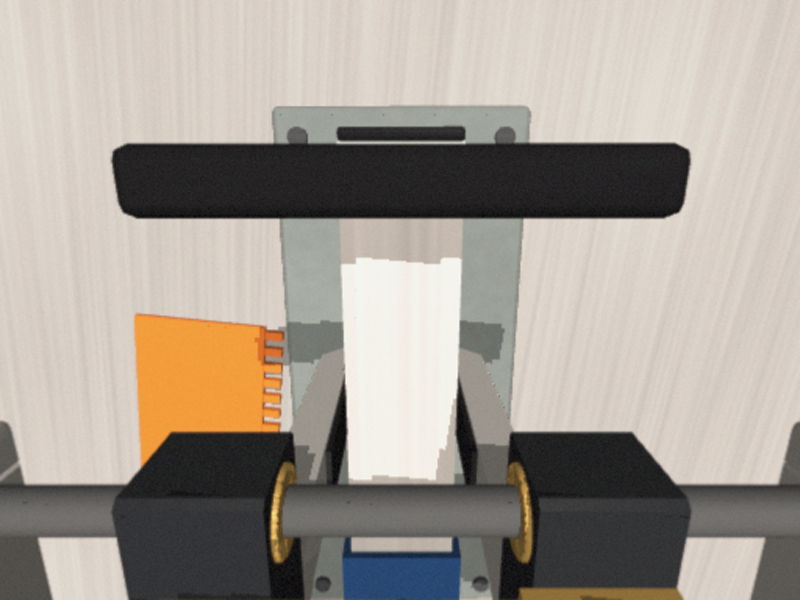

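```bash
python3 -m creep '[{"slide":[0,0,1],"roll":0,"grip":1},{"slide":[0,0,2],"roll":0,"grip":1},{"slide":[0,0,3],"roll":0,"grip":1},{"slide":[0,0,4],"roll":0,"grip":1}]'; python3 -c "
from h import *
st()"
python3 -m creep '[{"slide":[0,0,1],"roll":0,"grip":1},{"slide":[0,0,2],"roll":0,"grip":1}]'; python3 -c "
from h import *
st()"
```

```text
time: 8.25
tool_pos: [0.524, 0.1019, 0.091]
ee_rot: [-1.576, 0.0, 0.094]
wrist_force: [1.7, -6.0, 0.1]
width: 0.0361
t8.25 stand mm [ 2.57 51.59 91.  ] yawerr deg [-0.3   0.01 -0.07] F [ 1.11 -6.17  0.12] w 36.06
time: 8.42
tool_pos: [0.5238, 0.1039, 0.091]
ee_rot: [-1.576, 0.0, 0.094]
wrist_force: [0.6, -7.3, 0.3]
width: 0.0357
t8.42 stand mm [ 2.58 53.57 91.05] yawerr deg [-0.3   0.   -0.08] F [-0.09 -7.32  0.27] w 35.7
```

```bash
python3 -m creep '[{"slide":[0,0,0.7],"roll":0,"grip":1},{"slide":[0,0,1.4],"roll":0,"grip":1},{"slide":[0,0,2],"roll":0,"grip":1}]' >/dev/null; python3 -c "
from h import *
st()"
```

```text
t8.67 stand mm [ 2.57 55.62 91.03] yawerr deg [-0.3   0.   -0.07] F [ 0.77 -5.98  0.13] w 36.1
```

```bash
python3 -m creep '[{"slide":[0,0,0.7],"roll":0,"grip":1},{"slide":[0,0,1.4],"roll":0,"grip":1},{"slide":[0,0,2],"roll":0,"grip":1}]' >/dev/null; python3 -c "
from h import *
st()"
```

```text
t8.92 stand mm [ 2.58 57.59 91.01] yawerr deg [-0.3   0.   -0.07] F [ 0.56 -6.23  0.26] w 35.87
```

```bash
python3 -m creep '[{"slide":[0,0,0.7],"roll":0,"grip":1},{"slide":[0,0,1.4],"roll":0,"grip":1},{"slide":[0,0,2],"roll":0,"grip":1}]' >/dev/null; python3 -c "
from h import *
st()"
```

```text
t9.17 stand mm [ 2.6  59.62 91.05] yawerr deg [-0.3   0.   -0.07] F [ 0.52 -6.14  1.39] w 35.66
```

Run:
```python
from h import *
from bench import snapshot
im=snapshot("side")[:,:,::-1].copy()
cv2.imwrite("pics/d9.png",cv2.resize(im[140:270,200:320],None,fx=4.6,fy=4.6,interpolation=cv2.INTER_CUBIC))
im=snapshot("scene")[:,:,::-1].copy()
cv2.imwrite("pics/s9.png",cv2.resize(im[135:255,190:310],None,fx=4.6,fy=4.6,interpolation=cv2.INTER_CUBIC))
```

View pics/d9.png

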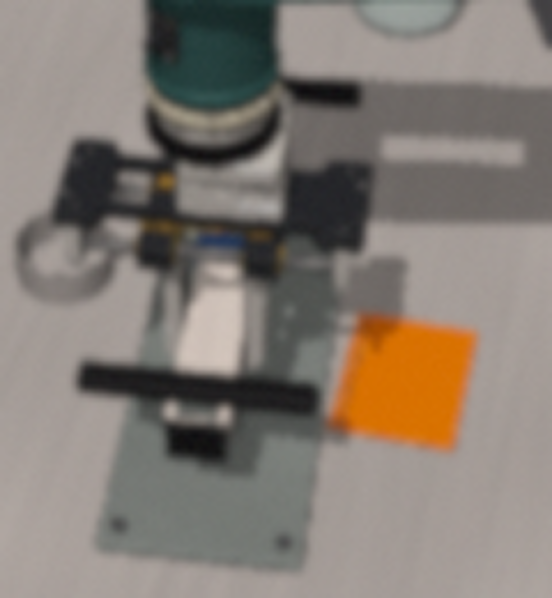

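View pics/s9.png

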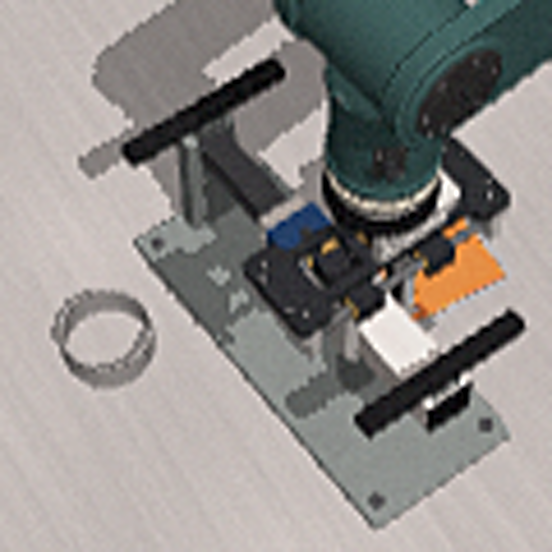

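```bash
python3 -m creep '[{"slide":[0,0,0.7],"roll":0,"grip":1},{"slide":[0,0,1.4],"roll":0,"grip":1},{"slide":[0,0,2],"roll":0,"grip":1}]' >/dev/null; python3 -c "
from h import *
st()"
```

```text
t9.52 stand mm [ 2.59 61.6  91.  ] yawerr deg [-0.3   0.   -0.07] F [-0.05 -6.16  0.47] w 35.51
```

```bash
python3 -m creep '[{"slide":[0,0,0.7],"roll":0,"grip":1},{"slide":[0,0,1.4],"roll":0,"grip":1},{"slide":[0,0,2],"roll":0,"grip":1}]' >/dev/null; python3 -c "
from h import *
st()"
```

```text
t9.77 stand mm [ 2.58 63.6  91.04] yawerr deg [-0.3   0.   -0.08] F [ 0.5  -5.97 -0.28] w 35.92
```

```bash
python3 -m creep '[{"slide":[0,0,0.7],"roll":0,"grip":1},{"slide":[0,0,1.4],"roll":0,"grip":1},{"slide":[0,0,2],"roll":0,"grip":1}]' >/dev/null; python3 -c "
from h import *
st()"
```

```text
t10.02 stand mm [ 2.59 65.59 91.01] yawerr deg [-0.3   0.01 -0.08] F [ 0.76 -6.6   0.02] w 35.99
```

```bash
python3 -m creep '[{"slide":[0,0,0.7],"roll":0,"grip":1},{"slide":[0,0,1.4],"roll":0,"grip":1},{"slide":[0,0,2],"roll":0,"grip":1}]' >/dev/null; python3 -c "
from h import *
st()"
```

```text
t10.27 stand mm [ 2.59 67.62 91.06] yawerr deg [-0.3   0.   -0.07] F [ 0.52 -5.66  0.05] w 35.9
```

```bash
python3 -m creep '[{"slide":[0,0,0.7],"roll":0,"grip":1},{"slide":[0,0,1.4],"roll":0,"grip":1},{"slide":[0,0,2],"roll":0,"grip":1}]' >/dev/null; python3 -c "
from h import *
st()"
```

```text
t10.52 stand mm [ 2.58 71.   91.03] yawerr deg [-0.12 -0.   -0.06] F [ 0.33 -2.51  0.57] w 35.84
```

Run:
```python
from h import *
from bench import snapshot
im=snapshot("scene")[:,:,::-1].copy()
st()
cv2.imwrite("pics/s10.png",cv2.resize(im[155:235,210:290],None,fx=7,fy=7,interpolation=cv2.INTER_CUBIC))
print((proj("scene",s2w(SP,[[.024,0,.11]]))-[210,155])*7)
```

```text
t10.57 stand mm [ 2.6  71.47 91.04] yawerr deg [-0.08 -0.01 -0.04] F [ 0.68 -2.54  0.12] w 35.8
[[308.33285428 285.46937075]]
```

View pics/s10.png

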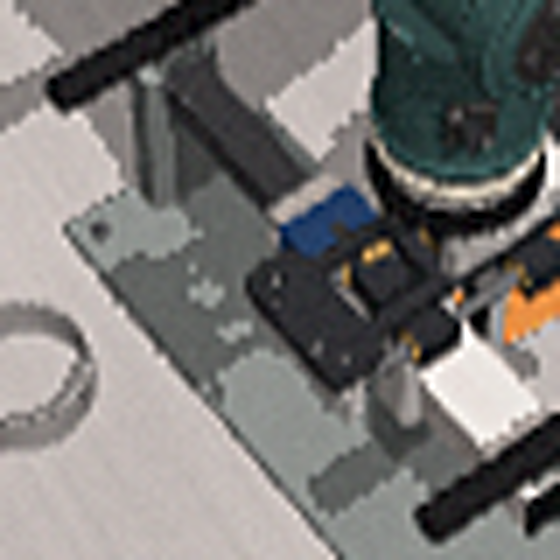

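```bash
python3 -m creep '[{"slide":[0,0,0],"roll":0,"grip":1},{"slide":[0,0,0],"roll":0,"grip":1},{"slide":[0,0,0],"roll":0,"grip":1}]' >/dev/null; python3 -c "
from h import *
st()"
python3 -m creep '[{"slide":[0,0,0.5],"roll":0,"grip":1},{"slide":[0,0,1],"roll":0,"grip":1},{"slide":[0,0,1],"roll":0,"grip":1}]' >/dev/null; python3 -c "
from h import *
st()"
```

```text
t10.82 stand mm [ 2.6  71.91 91.04] yawerr deg [-0.03 -0.01 -0.02] F [-0.02 -2.27  0.51] w 35.68
t11.07 stand mm [ 2.57 73.21 91.01] yawerr deg [ 0.   -0.   -0.01] F [ 0.51 -2.43  0.28] w 35.48
```

```bash
python3 -m creep '[{"slide":[0,0,0.5],"roll":0,"grip":1},{"slide":[0,0,1],"roll":0,"grip":1},{"slide":[0,0,1],"roll":0,"grip":1}]' >/dev/null; python3 -c "
from h import *
st()"
```

```text
t11.32 stand mm [ 2.57 74.34 91.04] yawerr deg [ 0.02 -0.   -0.02] F [ 0.97 -2.57  0.56] w 35.53
```

```bash
python3 -m creep '[{"slide":[0,0,0.5],"roll":0,"grip":1},{"slide":[0,0,1],"roll":0,"grip":1},{"slide":[0,0,1],"roll":0,"grip":1}]' >/dev/null
python3 - <<'E'
from h import *
from bench import snapshot
st()
im=snapshot("wrist")[:,:,::-1].copy()
cv2.imwrite("pics/w11.png",cv2.resize(im,(800,600),interpolation=cv2.INTER_CUBIC))
E
```

```text
t11.57 stand mm [ 2.57 75.05 91.03] yawerr deg [-0.01 -0.   -0.02] F [ 0.31 -2.43  1.38] w 35.97
```

View pics/w11.png

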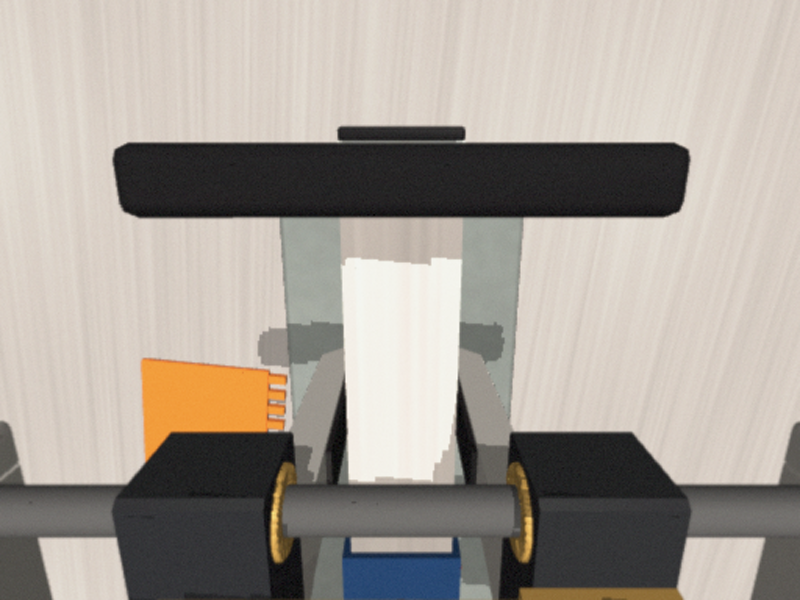

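```bash
python3 -m creep '[{"slide":[0,0,0.5],"roll":0,"grip":1},{"slide":[0,0,1],"roll":0,"grip":1},{"slide":[0,0,1],"roll":0,"grip":1}]' >/dev/null; python3 -c "
from h import *
st()"
```

```text
t11.87 stand mm [ 2.58 76.13 91.01] yawerr deg [-0.   -0.   -0.02] F [ 0.05 -3.27  1.76] w 35.93
```

```bash
python3 -m creep '[{"slide":[0,0,0.5],"roll":0,"grip":1},{"slide":[0,0,1],"roll":0,"grip":1},{"slide":[0,0,1],"roll":0,"grip":1}]' >/dev/null; python3 -c "
from h import *
st()"
```

```text
t12.12 stand mm [ 2.59 76.47 91.03] yawerr deg [-0.08  0.   -0.03] F [ 0.92 -4.91  2.35] w 35.75
```

```bash
python3 -m creep '[{"slide":[0,0,0.5],"roll":0,"grip":1},{"slide":[0,0,1],"roll":0,"grip":1},{"slide":[0,0,1],"roll":0,"grip":1}]' >/dev/null; python3 -c "
from h import *
st()"
```

```text
t12.37 stand mm [ 2.58 76.52 91.01] yawerr deg [-0.18  0.01 -0.05] F [-0.32 -6.9   3.06] w 35.57
```

```bash
python3 -m creep '[{"slide":[0,0,-1],"roll":0,"grip":1},{"slide":[0,0,-2],"roll":0,"grip":1},{"slide":[0,0,-2.5],"roll":0,"grip":1},{"slide":[0,0,-2.5],"roll":0,"grip":1}]' >/dev/null; python3 -c "
from h import *
st()"
```

```text
t12.70 stand mm [ 2.59 76.49 91.01] yawerr deg [ 0.1  -0.01 -0.  ] F [0.09 0.64 2.54] w 35.66
```

```bash
python3 -m creep '[{"slide":[0,0,-2.5],"roll":0,"grip":0.3},{"slide":[0,0,-2.5],"roll":0,"grip":0},{"slide":[0,0,-2.5],"roll":0,"grip":0},{"slide":[0,0,-2.5],"roll":0,"grip":0},{"slide":[0,0,-2.5],"roll":0,"grip":0},{"slide":[0,0,-2.5],"roll":0,"grip":0},{"slide":[0,0,-2.5],"roll":0,"grip":0}]' >/dev/null; python3 -c "
from h import *
st()"
```

```text
t13.28 stand mm [ 2.52 73.16 90.88] yawerr deg [ 0.01  0.01 -0.02] F [0.18 0.08 0.05] w 79.62
```

```bash
python3 -m creep '[{"slide":[0,0,0],"roll":0,"grip":0},{"slide":[0,-20,0],"roll":0,"grip":0},{"slide":[0,-50,0],"roll":0,"grip":0},{"slide":[0,-80,0],"roll":0,"grip":0},{"slide":[0,-115,0],"roll":0,"grip":0},{"slide":[0,-150,0],"roll":0,"grip":0},{"slide":[-35,-170,0],"roll":0,"grip":0},{"slide":[-70,-180,0],"roll":0,"grip":0},{"slide":[-105,-190,0],"roll":0,"grip":0},{"slide":[-140,-200,0],"roll":0,"grip":0},{"slide":[-160,-200,0],"roll":0,"grip":0},{"slide":[-160,-200,0],"roll":0,"grip":0},{"slide":[-160,-200,0],"roll":0,"grip":0}]' >/dev/null;  python3 - <<'E'
from h import *
from bench import snapshot
st()
im=snapshot("scene")[:,:,::-1].copy(); cv2.imwrite("pics/s12raw.png",im)
cv2.imwrite("pics/s12.png",cv2.resize(im[135:255,190:310],None,fx=4.6,fy=4.6,interpolation=cv2.INTER_CUBIC))
im=snapshot("side")[:,:,::-1].copy()
cv2.imwrite("pics/d12.png",cv2.resize(im,(800,600),interpolation=cv2.INTER_CUBIC))
E
```

```text
t14.37 stand mm [-157.5   73.2  291.7] yawerr deg [ 0.   -0.18 -0.01] F [-0.32 -0.07  0.47] w 93.87
```

View pics/s12.png

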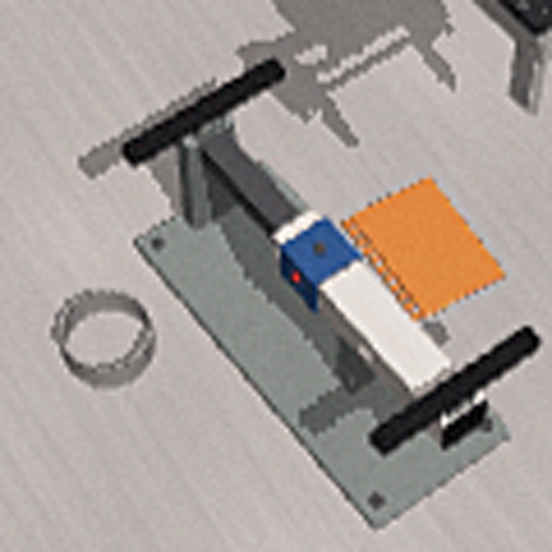

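View pics/d12.png

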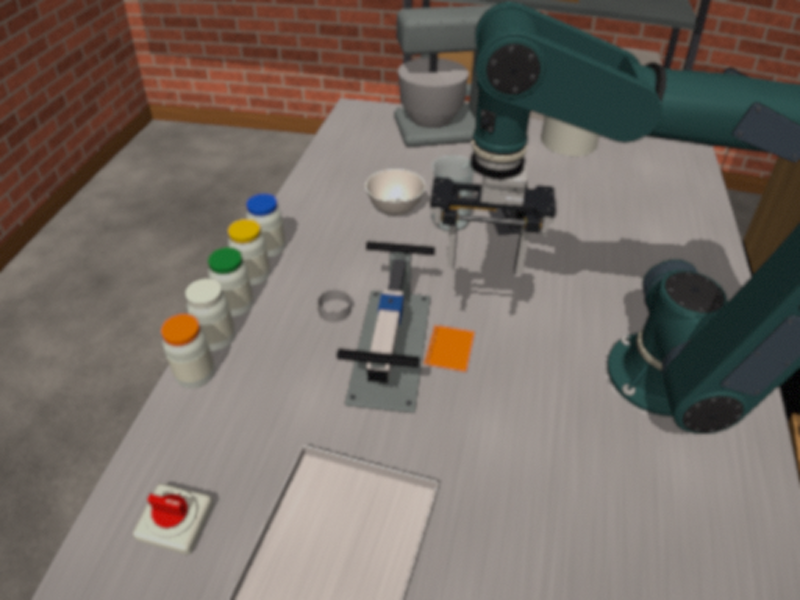

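Run:
```python
import cv2,numpy as np
for f in("scene_raw","s12raw"):
    a=cv2.imread(f"pics/{f}.png")[185:205,245:265].astype(int)
    w=np.clip(a[...,2]-np.maximum(a[...,0],a[...,1])-30,0,None); y,x=np.mgrid[185:205,245:265]
    print(f,(w>20).sum(),(w*x).sum()/w.sum(),(w*y).sum()/w.sum())
a=cv2.imread("pics/scene_raw.png").astype(int);b=cv2.imread("pics/s12raw.png").astype(int)
cv2.imwrite("pics/diff.png",np.clip(abs(a-b).max(2)*2,0,255).astype(np.uint8))
from bench import robot; print(robot.get_obs()["time"],np.abs(robot.get_obs()["qvel"]).max())
```

```text
scene_raw 7 254.3215859030837 194.50954478707783
s12raw 3 253.91603053435114 194.72137404580153
14.4667 0.02576121778422126
```

View pics/diff.png

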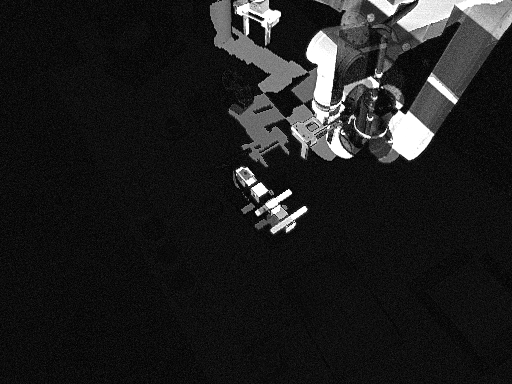

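```bash
python3 -m creep '[{"slide":[30,0,-20],"roll":0,"grip":0},{"slide":[60,0,-40],"roll":0,"grip":0},{"slide":[90,0,-60],"roll":0,"grip":0},{"slide":[120,0,-75],"roll":0,"grip":0},{"slide":[150,20,-75],"roll":0,"grip":0},{"slide":[170,40,-75],"roll":0,"grip":0},{"slide":[180,60,-75],"roll":0,"grip":0},{"slide":[180,70,-75],"roll":0,"grip":0},{"slide":[180,70,-75],"roll":0,"grip":0},{"slide":[180,70,-75],"roll":0,"grip":0}]' >/dev/null;  python3 - <<'E'
from h import *
from bench import snapshot
st()
im=snapshot("wrist")[:,:,::-1].copy()
cv2.imwrite("pics/w13.png",cv2.resize(im[120:300,150:390],None,fx=3.3,fy=3.3,interpolation=cv2.INTER_CUBIC))
E
```

```text
t15.30 stand mm [ 22.19  -1.96 219.89] yawerr deg [ 0.01  0.16 -0.02] F [ 0.6  -0.02  0.31] w 93.9
```

View pics/w13.png

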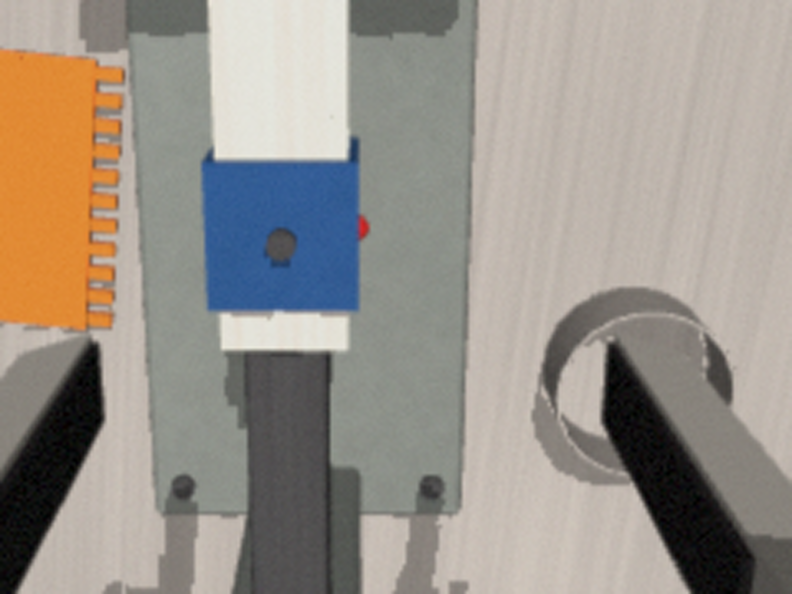

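```bash
python3 -c "
from bench import ticket
print(ticket.close_job())"
```

```text
the job is handed in; nothing more can be done
None
```

The tray stand is lengthened and locked. The tube slid out about 79 mm and the red button popped out through the hole in the blue collar.

- **Pressing and sliding:** I squeezed across the tube and button until the jaws read 35.8 mm, so the button was flush with the 36 mm tube. The tube came off the button at about 18–20 N by the wrist sensor, a little over the 10–18 N you gave. It then slid at about 6 N.
- **Locking:** About 71–73 mm out, the force dropped to about 2.5 N as the button entered the collar hole. At about 79 mm the tube stopped dead. I pushed no harder than about 7 N there, eased the load to near zero, let go and moved clear.
- **Last checks:**
  - The wrist picture shows the button about 3 mm proud of the collar. That fits it being fully out, because the collar stands about 3 mm above the tube face.
  - The scene camera sees the button within half a pixel of where it started. Fewer red pixels show than before, because the collar hides more of it.
  - A before-and-after difference of the scene picture, taken before that last wrist look, shows changes only at the tube, the arm and its shadows.
- **Disagreement:** The wrist camera put the stand about 3 mm away from where the two fixed cameras did. I lined up on the wrist view, and the sideways force stayed around 1 N through the slide (under 1.5 N throughout).

The job was handed in at about 15.4 s with the robot touching nothing.

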